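# Open the gas cock and hold the kettle's burner dial at ignition

## Task

Light the gas under the kettle: with both hob dials still at off, swing the lever of the gas cock fully open so that it lies in line with its pipe, then turn the dial of the burner on which the kettle stands anticlockwise, past low and past high (it stiffens at each), to the sprung ignition position at the end of its travel. Do not let go: finish while you are still holding that dial at ignition against its return spring. Leave the other dial at off and every other thing standing where it is.

Things in the scene. Friction and masses are not known exactly. Their poses are not given: they have to be found in the camera images.
- hob: Two-burner steel gas hob, fixed: slab 340 (its x, front to back) by 500 mm (its y), top 12 mm above the ledge. Origin under its centre at ledge height, +y to the robot's left. Burners 45 mm behind the centre, 125 mm left and right; black pan supports 208 mm square, tops at 50 mm. Two black dials near the front edge, each straight in front of its own burner (175 mm away) and working it.
- burner_left (a point): Centre of the left (+y) burner, on top of its pan support, 50 mm above the ledge.
- burner_right (a point): Centre of the right (-y) burner, on top of its pan support, 50 mm above the ledge.
- dial_left_grip (a point): Top centre of the left (+y) dial, on its vertical axis, 44 mm above the ledge; turns with it. Skirt of radius 21 mm up to 22 mm above the ledge, then a grip bar 42 mm long (the point's x), 12 mm wide, 22 to 44 mm above the ledge. Its turn anticlockwise from above, from the hob's x: 0 off (stop), 0.45 rad low, 0.90 high, 1.31 ignition (end stop). Starts at off; needs no pushing down.
- dial_right_grip (a point): The same point of the right dial. Feel of both dials: 0.03 N m from off to low, where it steps up to 0.08 N m as far as high; up to there the dial stays where it is left. At high it steps up again: a spring, 0.14 N m rising to 0.20 N m at ignition, drives the dial back to high unless it is held. A white line on the bar's top points to the setting.
- gas_cock: Gas cock, fixed: a steel pipe of 27 mm diameter that rises from the ledge, runs level for 210 mm along this body's x axis with its centre 42 mm above the ledge, and goes down again; a brass ball valve sits in the middle. Origin at ledge height under the valve's stem. Turned up to 23 degrees.
- lever (a joint): Turn of the cock's lever (rad) about its vertical stem, anticlockwise from above: 0 closed (stop, lever square across the pipe, pointing to the cock's -y), 1.571 open (stop, lever in line above the pipe, pointing to its +x). Starts within 0.12 rad of closed, stays where it is left, needs about 0.3 N m.
- lever_grip (a point): Point on the lever's black sleeve, 70 mm from the stem's axis, at mid height of the sleeve; turns with the lever. Sleeve 20 mm wide, 84 to 95 mm above the ledge, 36 to 100 mm from the stem's axis along the point's -y. Below it is free space down to the pipe's top, 56 mm above the ledge (60 mm at the elbows, from 87 mm off the stem).
- lever_hinge (a point): Point on the axis of the lever's stem, 90 mm above the ledge.
- kettle: Steel kettle, loose, standing on one of the two burners (either): base radius 70 mm, largest radius 78 mm, 171 mm high with its arched black handle, spout along +x of the body. Origin at the centre of its underside.
- pan: Aluminium milk pan, loose, on the other burner: radius 78 mm, 70 mm high, black handle along +x out to 207 mm. Origin at the centre of its underside.
- mate_cup: Glass mate cup in a steel sleeve, loose: radius 39 mm, 86 mm high. Origin at the centre of its underside.
- bombilla_pot: White ceramic pot with two steel bombillas standing in it, loose: radius 44 mm, pot 100 mm high, bombillas to 205 mm. Origin at the centre of its underside.
- canister: Yellow plastic canister with a flip top, loose: radius 49 mm, 151 mm high. Origin at the centre of its underside.
- sugar_jar: Glass sugar jar with a steel cap, loose: radius 42 mm, 120 mm high. Origin at the centre of its underside.
- spoon: Wooden spoon lying on the ledge, loose, 200 mm long along its x.
There are look-alikes about, which are no part of the job. What is shaped like the kettle but blue or red is not meant.

How it is judged:
By the outcome, as a careful person would: the job done as asked, in the order asked, and still so for the second after the job is handed in, while the arm keeps its last pose, push and grip.
It also fails if it takes over 54 s, if anything falls off the work surface, if the arm or the gripper's body presses on something with over 40 N, if the wrist force passes 120 N, or if a joint passes its speed limit or range.

## Robot

A 6-joint arm with a two-finger parallel gripper is mounted at the origin on the work surface. World frame = base frame: x ahead of the robot, y to its left, z up, the work surface at z = 0. Lengths are in mm, angles in rad, forces in N, time in s.
With the tool pointing down it reaches from about 300 to 775 mm from the base axis. Payload 14.6 kg.
Tool frame: the origin (TCP) lies between the finger pads; the fingertips stand manip.tip_reach ahead of it and the grasp point (between the pads) lies 5 mm behind it (manip.tip_reach is the distance from the TCP to the fingertips, in mm); z points along the fingers, y is the line along which they close (so a half turn about z gives the same grasp; the last joint's range is limited). The gripper opens to 94 mm and grips with 3 to 60 N. Pads are 16 mm wide; open, the fingers measure 119 mm over their backs; the gripper's body (75 mm by 177 mm) begins 78 mm behind the grasp point.
Start: joints at [1.058, 0.3, 1.521, -0, 1.321, -0.067], TCP at [237.145, 496.237, 219.446] pointing down, gripper open.
Joint ranges: [-3.03, 3.03], [-0.79, 2.21], [0.23, 2.52], [-1.04, 4.18], [0, 3.07], [-2.55, 2.55]. Speed limits (rad/s): [2.22, 2.22, 2.57, 3.14, 3.14, 3.14].

## Interface

Orientations are given as [roll, pitch, yaw] about the fixed x, y, z axes, in that order (R = Rz(yaw) Ry(pitch) Rx(roll)).
In Python, from cell import manip gives the robot as it stands. The module is installed in compiled form; this text tells all that it offers.
- The arm moves only by the shell command python3 -m creep 'ROWS' [FORCE]. ROWS is JSON, a list of rows, each a list of 3 entries, a list of its own where there are three numbers: the opening, from -1 (shut) to 1 (fully open), then the shift along the tool's x, y, z in cm, then the turn about the tool's z in units of 5 degrees (1.0 is 5 degrees). In form: [[grip, [tx, ty, tz], roll], ...]. A call has 1 to 12 rows; each row is the pose to reach, as a shift and turn from the pose commanded when the call began, along the tool's axes at that moment; what a row does not reach only later rows make up. A row lasts 1/10 s, in which the tool goes at most 50 mm and 8.59 degrees, less where a joint would pass 70% of its speed; a pose out of reach is approached as far as the arm can. A call with a gripper value outside its range is refused whole. The fingers move at their own pace and stop on an object; FORCE is the grip in N (left out, the last holds). Time passes only in rows, so rows that repeat a pose let the fingers close. It gives the time, the measured TCP pose, the force, the opening and the grip force at its end, in the units of the state.
- manip.read_state(): the state, without advancing time (a new reading comes with each control period).
- manip.camera(name): name is "scene" or "top" or "wrist"; returns the picture (400x640x3 uint8, red, green, blue); there is no depth.
- manip.camera_params(name): a dict with "fovy" (degrees; the focal length in pixels is half the picture's height over the tangent of half this angle, whatever the lens; pixels are square), "cx", "cy" (the principal point, pixels), "origin" and "attitude" of the camera in the world. Camera axes: x right, y down, z forward; pixel columns grow to the right and rows downward; lengths in mm; the calibration is good to about 2 mm. A picture is of the moment at which its call begins: read the wrist's pose just before it. camera_params takes no time and is no camera call; for the wrist camera it gives the pose at the moment of the call.
- manip.sign_off(): hands the job in; it is judged then, once.
The state is a dict: "clock": time; "joints": joint angles; "qd": joint speeds; "effort": joint torques, N m; "eef_pos": TCP position; "eef_rot": TCP orientation; "wrist_force": force on the tool from outside, world axes, zero at the start; "moment": the same for the moment, N m; "finger_gap": finger opening in mm; "finger_force": force on a finger pad.
Only numpy, scipy, OpenCV 4.12 (cv2) and the standard library are available. Lean on these libraries where they do the work, as an engineer would, in place of code of your own. Each camera call takes 0.05 s, during which the arm holds its last target. There are 200 camera calls.

## Working session

There is one attempt and no reset: what is moved stays moved. The work goes in short steps, Python scripts to look and compute and a shell command to move; the robot and the scene stay as the last step left them, time stands still between calls to the robot, and variables do not carry over. Pictures are saved under pics/ and viewed, at most 10 in all, crops included, and the job is handed in when it is done.

```bash
mkdir -p pics
python3 - <<'E'
from cell import manip
import cv2,numpy as np
for n in("scene","top"):
    im=manip.camera(n); cv2.imwrite(f"pics/{n}0.png",im[:,:,::-1]); print(n,manip.camera_params(n))
print(manip.read_state(), manip.tip_reach, manip.camera_params("wrist"))
E
```

```text
scene {'fovy': 53.13661914809562, 'cx': 318.3184451366029, 'cy': 200.89255653955053, 'origin': array([ 944.20098686, -516.25869766, 1131.04817197]), 'attitude': array([-2.56896658e+00, -1.90639972e-03,  7.00828668e-01])}
top {'fovy': 52.82620050850071, 'cx': 321.2484292180954, 'cy': 202.16770650470707, 'origin': array([ 208.22239429,   16.52505793, 1418.44526036]), 'attitude': array([-2.93026101e+00, -4.63189984e-04, -1.58574125e+00])}
{'clock': 0.1, 'joints': array([ 1.05838097e+00,  3.00378871e-01,  1.52151271e+00, -1.69426204e-05,
        1.32069925e+00, -6.65926282e-02]), 'qd': array([ 0.00158158, -0.0027092 , -0.00083147,  0.000549  , -0.00081137,
       -0.00122799]), 'effort': array([ 1.90215571e-03, -5.32645226e+01, -3.53283584e+01,  7.10298331e-02,
        2.34896585e-02, -3.88178023e-05]), 'eef_pos': array([237.05534543, 496.04823186, 218.96583577]), 'eef_rot': array([-3.14059559e+00, -5.00473710e-05,  2.69577410e+00]), 'wrist_force': array([ 0.55535897, -0.1459671 , -0.29930037]), 'moment': array([0.04904095, 0.01244919, 0.01801087]), 'finger_force': 0.0, 'finger_gap': 93.93534481142464} 14.0 {'fovy': 66.5561848969164, 'cx': 320.449051664645, 'cy': 200.0507867024878, 'origin': array([164.02256793, 530.97441935, 383.33708353]), 'attitude': array([2.86085820e+00, 1.51746865e-03, 1.12560220e+00])}
```

View pics/top0.png

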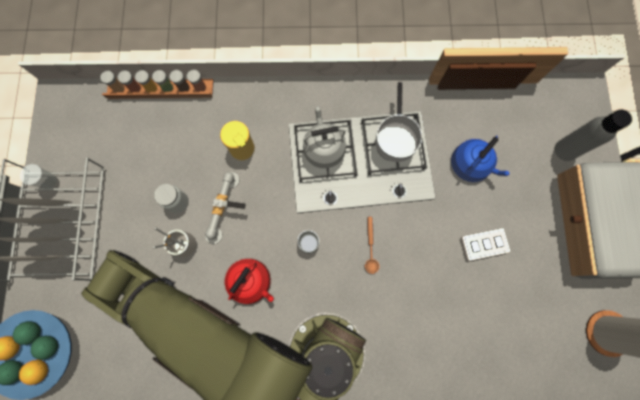

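View pics/scene0.png

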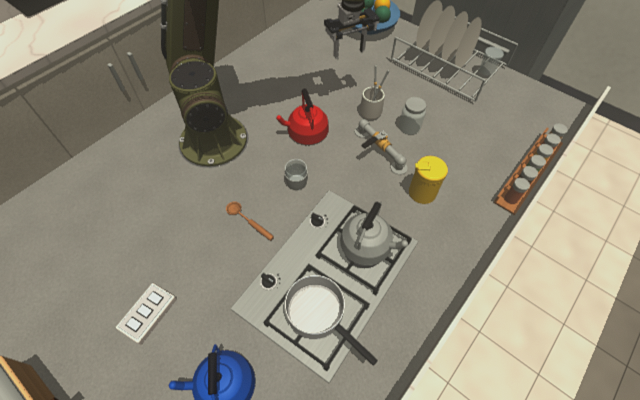

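Top view: the steel kettle (325,145) stands on the left burner, with its dial at (330,197). The pan (399,138) is on the right, with its dial at (399,189). The cock's valve is at (219,206) and its black lever at (236,205). Possible mix-ups are the red kettle (248,281), the blue kettle (475,160), the right dial (399,189) and the white switch panel (486,244). By the description I choose the steel kettle and the left dial, and check them in a close crop.

Run:
```python
import cv2,numpy as np
t=cv2.imread("pics/top0.png"); s=cv2.imread("pics/scene0.png")
def c(im,x,y,w,h,k): return cv2.resize(im[y:y+h,x:x+w],None,fx=k,fy=k,interpolation=cv2.INTER_CUBIC)
a=c(t,195,165,66,85,4); b=c(t,290,165,66,85,4) 
d=c(s,345,110,66,85,4)
e=c(s,295,190,66,60,4)
o=np.zeros((600,800,3),np.uint8)
o[:340,:264]=a;o[:340,268:532]=b;o[:340,536:800]=d;o[350:590,:264]=e
f=c(t,375,165,60,60,4);o[350:590,268:508]=f
cv2.imwrite("pics/crops0.png",o)
```

```text
(no output)
```

View pics/crops0.png

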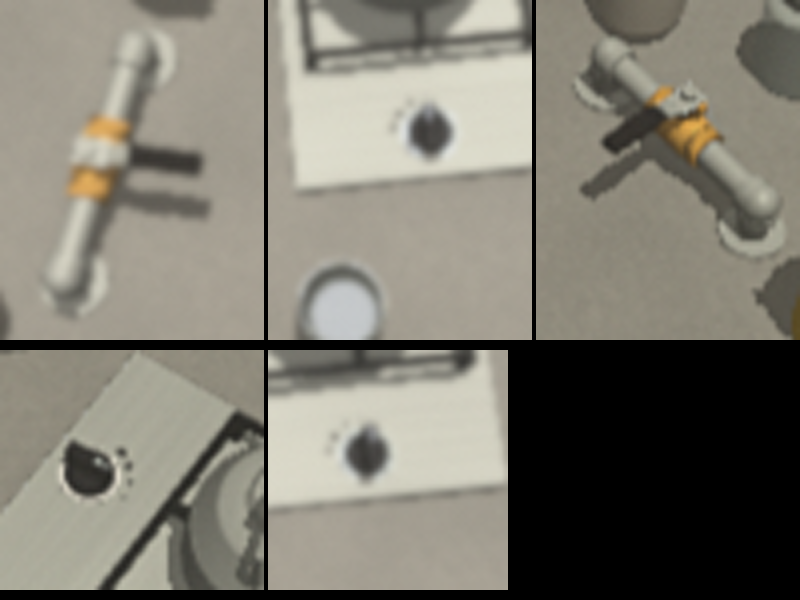

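The close crops confirm it. The lever's black sleeve is at top (236,205) and scene (370,142), square across the pipe. The left dial is at top (331,197) and scene (317,219), pointing straight back to off. Next I triangulate these by mask centroids.

```bash
cat > h.py <<'E'
import cv2,numpy as np
from scipy.spatial.transform import Rotation as R
from cell import manip
def ray(p,uv):
    f=200/np.tan(np.radians(p["fovy"]/2)); d=np.array([(uv[0]-p["cx"])/f,(uv[1]-p["cy"])/f,1])
    d=R.from_euler("xyz",p["attitude"]).apply(d); return np.array(p["origin"]),d/np.linalg.norm(d)
def plane(p,uv,z): o,d=ray(p,uv); return o+d*(z-o[2])/d[2]
def tri(*pu):
    A=np.zeros((3,3));b=np.zeros(3)
    rs=[ray(*x) for x in pu]
    for o,d in rs: M=np.eye(3)-np.outer(d,d);A+=M;b+=M@o
    x=np.linalg.solve(A,b); return x,max(np.linalg.norm((np.eye(3)-np.outer(d,d))@(x-o)) for o,d in rs)
def blob(im,box,th,near=None):  # dark blob in box -> centroid, area, rotated rect
    x,y,w,h=box; g=im[y:y+h,x:x+w].max(2); m=(g<th).astype(np.uint8)
    n,l,s,c=cv2.connectedComponentsWithStats(m); i=1+np.argmax(s[1:,4])
    q=np.argwhere(l==i)[:,::-1].astype(np.float32)+[x,y]
    return c[i]+[x,y],s[i,4],cv2.minAreaRect(q.astype(np.float32))
E
python3 - <<'E'
from h import *
t=cv2.imread("pics/top0.png"); s=cv2.imread("pics/scene0.png")
pt,ps=manip.camera_params("top"),manip.camera_params("scene")
for n,bt,bs in(("lever",(225,195,25,17),(358,130,22,20)),("dialL",(318,183,26,26),(305,207,25,25)),("dialR",(387,176,26,26),(257,268,25,25))):
    a=blob(t,bt,75);b=blob(s,bs,75); print(n,a,b)
    x,e=tri((pt,a[0]),(ps,b[0])); print(x.round(1),e.round(1))
# lever sleeve ends, dark orange valve, from top on plane 90
a=blob(t,(225,195,25,17),75)[2]; P=cv2.boxPoints(a); print([plane(pt,p,92).round(0) for p in P])
hsv=cv2.cvtColor(t,cv2.COLOR_BGR2HSV)[175:240,200:240]
m=(cv2.inRange(hsv,(8,90,120),(25,255,255))); q=cv2.findNonZero(m)[:,0]+[200,175]; print("brass",plane(pt,q.mean(0),48), len(q))
for uv in ((230,178),(213,235)): print("elbow",plane(pt,uv,42))
for uv in ((297,212),(434,200)): print("hob front",plane(pt,uv,12))
E
```

```text
lever (array([235.73214286, 204.58928571]), np.int32(56), ((235.5699920654297, 204.50999450683594), (15.414929389953613, 3.3941125869750977), 8.13010311126709)) (array([369.31460674, 141.69662921]), np.int32(89), ((369.1470947265625, 142.08822631835938), (6.399448394775391, 15.944389343261719), 49.39870071411133))
[489.3 300.   85.3] 1.2
dialL (array([329.22222222, 198.07407407]), np.int32(27), ((329.2059326171875, 198.17649841308594), (5.3357834815979, 5.5783185958862305), 14.03624439239502)) (array([315.95833333, 219.9375    ]), np.int32(96), ((316.0, 220.00001525878906), (12.521980285644531, 9.838699340820312), 26.56505012512207))
[522.9 -20.2   9.2] 3.5
dialR (array([399.22222222, 190.83333333]), np.int32(36), ((399.5, 190.5), (7.0, 5.0), 90.0)) (array([267.17647059, 280.33613445]), np.int32(119), ((268.0, 280.0), (12.0, 12.0), 90.0))
[ 546.3 -271.8   10.8] 2.5
[array([487., 326.,  92.]), array([499., 325.,  92.]), array([491., 274.,  92.]), array([479., 275.,  92.])]
brass [499.22838864 366.81632867  48.        ] 124
elbow [595.79598099 333.27141911  42.        ]
elbow [393.64490475 385.05315626  42.        ]
hob front [475.45891004  98.05802245  12.        ]
hob front [ 511.85290413 -392.01215552   12.        ]
```

```bash
python3 -m creep '[[1,[0,0,-5],0],[1,[-31.2,-6.8,-6],14.7],[1,[-31.2,-6.8,-6],14.7],[1,[-31.2,-6.8,-6],14.7],[1,[-31.2,-6.8,-6],14.7],[1,[-31.2,-6.8,-6],14.7],[1,[-31.2,-6.8,-6],14.7],[1,[-31.2,-6.8,-6],14.7],[1,[-31.2,-6.8,-6],14.7],[1,[-31.2,-6.8,-6],14.7],[1,[-31.2,-6.8,-6],14.7],[1,[-31.2,-6.8,-6],14.7]]'
python3 - <<'E'
from h import *
p=manip.camera_params("wrist"); im=manip.camera("wrist")[:,:,::-1]; cv2.imwrite("pics/w1.png",im); np.save("w1.npy",p); print(p, manip.read_state()["eef_pos"])
E
```

```text
clock: 1.3
eef_pos: [489.2, 300.4, 279.3]
eef_rot: [-3.141, 0.0, 1.416]
wrist_force: [-0.1, 0.5, -0.1]
finger_gap: 94.1
finger_force: 0.0
{'fovy': 66.5561848969164, 'cx': 320.449051664645, 'cy': 200.0507867024878, 'origin': array([501.7418704 , 380.29331419, 443.59594763]), 'attitude': array([ 2.85982133e+00,  7.97792036e-04, -1.54339153e-01])} [489.1933031  300.43700064 279.31237532]
```

View pics/w1.png

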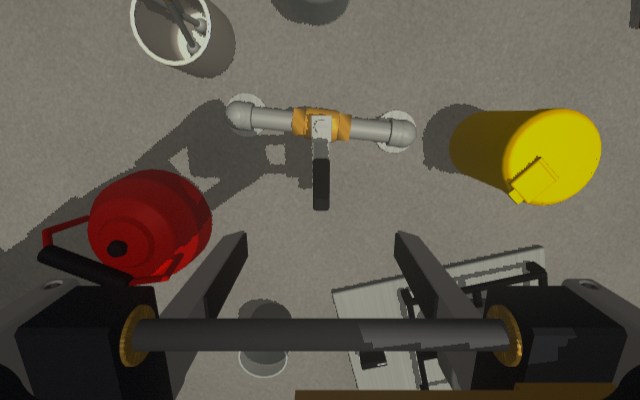

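Wrist view: the sleeve runs from (321,160) to (321,209), the stem is at (320,127), and the pipe elbows are at (240,113) and (403,132). Canister at (555,157) and red kettle at (150,230) are clear to the sides.

Run:
```python
from h import *
p=np.load("w1.npy",allow_pickle=True).item(); im=cv2.imread("pics/w1.png")
a=blob(im,(305,150,34,70),75); print(a)
t=cv2.imread("pics/top0.png"); s=cv2.imread("pics/scene0.png")
pt,ps=manip.camera_params("top"),manip.camera_params("scene")
b=blob(t,(225,195,25,17),75);c=blob(s,(358,130,22,20),75)
for k in (((p,a[0]),(pt,b[0])),((p,a[0]),(ps,c[0])),((p,a[0]),(ps,c[0]),(pt,b[0]))): print(tri(*k))
for uv in a[0],(321,160),(321,210),(320,128): print(plane(p,uv,93).round(1))
e1,e2=plane(p,(240,113),44),plane(p,(403,132),44); print(e1,e2,np.arctan2(*(e2-e1)[1::-1]),(e1+e2)/2)
```

```text
(array([318.38397018, 180.7110904 ]), np.int32(1073), ((317.0, 180.0), (60.0, 24.0), 90.0))
(array([488.32801376, 301.49528617,  86.48112942]), np.float64(1.7455998991308261))
(array([486.88375048, 301.47992616,  81.76190695]), np.float64(0.267821892733563))
(array([488.29442821, 301.09117046,  83.66554161]), np.float64(2.1117199399812985))
[487.1 303.8  93. ]
[493.9 327.5  93. ]
[484.6 267.6  93. ]
[498.3 363.2  93. ]
[400.95811843 394.55216857  44.        ] [602.18362087 339.54371141  44.        ] -0.26684759999281965 [501.57086965 367.04793999  44.        ]
```

```bash
python3 -m creep '[[1,[-0.3,0,5],0],[1,[-0.3,0,10],0],[1,[-0.3,0,15],0],[1,[-0.3,0,19.5],0],[1,[-0.3,0,19.5],0],[-0.8,[-0.3,0,19.5],0],[-0.8,[-0.3,0,19.5],0],[-0.8,[-0.3,0,19.5],0],[-0.8,[-0.3,0,19.5],0],[-0.8,[-0.3,0,19.5],0],[-0.8,[-0.3,0,19.5],0]]' 20
python3 - <<'E'
import numpy as np
from h import *
s=manip.read_state(); print(s["eef_pos"],s["eef_rot"],s["wrist_force"],s["finger_gap"],s["finger_force"])
p=s["eef_pos"][:2]; c=np.array([500,366.5]); v=p-c; y=s["eef_rot"][2]
T=np.array([[np.cos(y),np.sin(y)],[np.sin(y),-np.cos(y)]])
print(np.hypot(*v),np.arctan2(v[1],v[0]))
for d in np.radians([7,14,21,28,35,42,49,56,63,70,77,83,86]):
    w=c+R.from_euler("z",d).as_matrix()[:2,:2]@v; print(round(-np.degrees(d)/5,2),((w-p)@T/10).round(2))
E
```

```text
clock: 2.45
eef_pos: [489.0, 297.4, 84.9]
eef_rot: [3.141, -0.0, 1.413]
wrist_force: [-1.4, -0.1, 0.3]
finger_gap: 49.0
finger_force: 0.0
[488.96998063 297.44216087  84.85458184] [ 3.14115605e+00 -3.01177934e-04  1.41303900e+00] [-1.44884425 -0.1417143   0.29430038] 48.97738427109202 0.0
69.9331571758111 -1.7291799965504335
-1.4 [0.05 0.85]
-2.8 [0.21 1.69]
-4.2 [0.46 2.51]
-5.6 [0.82 3.28]
-7.0 [1.26 4.01]
-8.4 [1.79 4.68]
-9.8 [2.4  5.28]
-11.2 [3.08 5.8 ]
-12.6 [3.81 6.23]
-14.0 [4.6  6.57]
-15.4 [5.42 6.82]
-16.6 [6.14 6.95]
-17.2 [6.5  6.98]
```

```bash
python3 -m creep '[[-0.8,[0,0,0],0],[-0.8,[0,0,0],0],[-0.8,[0,0,0],0],[-0.8,[0,0,0],0],[-0.8,[0,0,0],0],[-0.8,[0,0,0],0],[-0.8,[0,0,0],0],[-0.8,[0,0,0],0]]' 20
```

```text
clock: 3.25
eef_pos: [488.9, 297.4, 84.4]
eef_rot: [3.142, 0.0, 1.413]
wrist_force: [0.9, 0.0, -0.6]
finger_gap: 19.9
finger_force: 20.0
```

Gripped at 19.9 mm, the sleeve's width. I swing along the arc.

```bash
python3 -m creep '[[-0.8,[0.05,0.85,0],-1.4],[-0.8,[0.21,1.69,0],-2.8],[-0.8,[0.46,2.51,0],-4.2],[-0.8,[0.82,3.28,0],-5.6],[-0.8,[1.26,4.01,0],-7],[-0.8,[1.79,4.68,0],-8.4],[-0.8,[2.4,5.28,0],-9.8],[-0.8,[3.08,5.8,0],-11.2],[-0.8,[3.81,6.23,0],-12.6],[-0.8,[4.6,6.57,0],-14],[-0.8,[4.6,6.57,0],-14]]'
```

```text
clock: 4.35
eef_pos: [560.8, 333.1, 84.4]
eef_rot: [-3.141, -0.001, 2.639]
wrist_force: [-2.6, 0.1, 2.5]
finger_gap: 20.1
finger_force: 20.2
```

Run:
```python
from h import *
s=manip.read_state(); p=s["eef_pos"][:2]; v=p-[500,366.5]; y=s["eef_rot"][2]
T=np.array([[np.cos(y),np.sin(y)],[np.sin(y),-np.cos(y)]])
for d in (5,10,13,15,17,19):
    w=R.from_euler("z",d,degrees=True).as_matrix()[:2,:2]@v; print(-d/5,((w-v)@T/10).round(2))
```

```text
-1.0 [0.03 0.6 ]
-2.0 [0.1 1.2]
-2.6 [0.18 1.56]
-3.0 [0.23 1.8 ]
-3.4 [0.3  2.03]
-3.8 [0.38 2.26]
```

```bash
python3 -m creep '[[-0.8,[0.03,0.6,0],-1],[-0.8,[0.1,1.2,0],-2],[-0.8,[0.18,1.56,0],-2.6],[-0.8,[0.23,1.8,0],-3],[-0.8,[0.23,1.8,0],-3]]'
```

```text
clock: 4.85
eef_pos: [566.5, 347.6, 84.3]
eef_rot: [-3.137, -0.003, 2.895]
wrist_force: [-10.6, -13.6, 9.0]
finger_gap: 20.0
finger_force: 20.1
```

```bash
python3 -m creep '[[0,[0,0,0],0],[0,[0,0,0],0],[0,[0,0,0],0],[0,[0,0,-1],0],[0,[0,0,-6],0],[0,[0,0,-11],0],[0,[0,0,-16],0],[0,[0,0,-20],0],[0,[0,0,-20],0]]'
python3 - <<'E'
from h import *
p=manip.camera_params("wrist"); im=manip.camera("wrist")[:,:,::-1]; cv2.imwrite("pics/w2.png",im); np.save("w2.npy",p); print(manip.read_state())
E
```

```text
clock: 5.75
eef_pos: [568.6, 350.0, 292.2]
eef_rot: [3.134, 0.008, 2.896]
wrist_force: [-0.4, -0.1, -0.1]
finger_gap: 46.9
finger_force: 0.0
{'clock': 5.8, 'joints': array([ 4.96819946e-01,  5.37254552e-01,  1.03326598e+00,  4.39310217e-05,
        1.56509410e+00, -8.28760386e-01]), 'qd': array([ 0.00076683,  0.05045441,  0.07848564, -0.0014643 , -0.03107233,
       -0.00061358]), 'effort': array([ 1.93110667e-02, -7.25896597e+01, -4.09983265e+01,  4.08341386e-02,
        6.16929755e-01, -3.45236447e-03]), 'eef_pos': array([568.15729199, 349.68999311, 288.23043079]), 'eef_rot': array([3.13752036, 0.00437667, 2.89636763]), 'wrist_force': array([-0.19136784,  1.3165544 , -0.44306374]), 'moment': array([ 0.00623689, -0.02422758,  0.02492469]), 'finger_force': 0.0, 'finger_gap': 46.83488193444274}
```

View pics/w2.png

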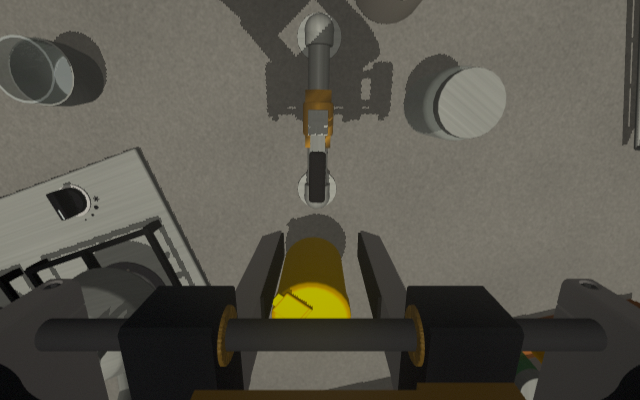

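The lever lies over the pipe, sleeve (317,150–200) pointing at the elbow (319,195), so the cock is open. The left dial is seen at (71,203). Now to above it.

```bash
python3 -m creep '[[0,[-4.7,-37.2,0],20],[0,[-4.7,-37.2,0],20],[0,[-4.7,-37.2,0],20],[0,[-4.7,-37.2,0],20],[0,[-4.7,-37.2,0],20],[0,[-4.7,-37.2,0],20],[0,[-4.7,-37.2,0],20],[0,[-4.7,-37.2,0],20],[0,[-4.7,-37.2,0],20],[0,[-4.7,-37.2,0],20],[0,[-4.7,-37.2,0],20],[0,[-4.7,-37.2,0],20]]'
python3 -m creep '[[0,[0,0,0],12.3],[0,[0,0,0],12.3],[0,[0,0,0],12.3],[0,[0,0,0],12.3],[0,[0,0,0],12.3],[0,[0,0,0],12.3],[0,[0,0,0],12.3],[0,[0,0,0],12.3],[0,[0,0,0],12.3]]'
python3 - <<'E'
from h import *
p=manip.camera_params("wrist"); im=manip.camera("wrist")[:,:,::-1]; cv2.imwrite("pics/w3.png",im); np.save("w3.npy",p); print(manip.read_state())
pt=manip.camera("top"); cv2.imwrite("pics/top1.png",pt[:,:,::-1])
E
```

```text
clock: 7.0
eef_pos: [522.6, -23.0, 283.4]
eef_rot: [-3.14, 0.001, 1.145]
wrist_force: [0.2, 0.2, 0.4]
finger_gap: 47.0
finger_force: 0.0
clock: 7.9
eef_pos: [522.8, -22.9, 283.9]
eef_rot: [-3.141, 0.001, 0.081]
wrist_force: [1.0, 0.2, 0.9]
finger_gap: 47.2
finger_force: 0.0
{'clock': 7.95, 'joints': array([-1.13761594e-01,  1.97894266e-01,  1.49812694e+00,  2.06255765e-06,
        1.44632589e+00,  1.37551589e+00]), 'qd': array([ 0.00077781, -0.00115579, -0.00380767, -0.00127016,  0.00120524,
        0.00141556]), 'effort': array([-4.03223501e-03, -4.84923220e+01, -3.65799057e+01,  2.95320991e-02,
       -7.27125769e-02,  3.02904714e-01]), 'eef_pos': array([522.87386579, -22.90225751, 284.0143268 ]), 'eef_rot': array([-3.14144425e+00,  7.39707952e-04,  8.15186364e-02]), 'wrist_force': array([ 0.0145472 , -0.55505977, -0.77449385]), 'moment': array([0.00055295, 0.13173766, 0.02682408]), 'finger_force': 0.0, 'finger_gap': 47.219163565437306}
```

View pics/w3.png

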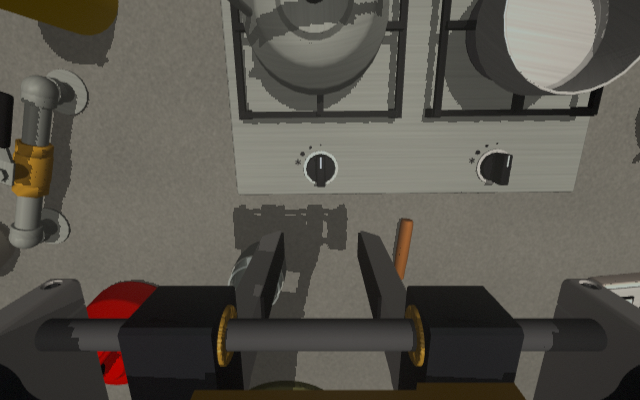

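Dial left at (320,169), line straight back (off); the right dial is at (495,167). One enlarged crop for the bar's pixels.

Run:
```python
from h import *
im=cv2.imread("pics/w3.png"); c=cv2.resize(im[140:200,290:350],None,fx=9,fy=9,interpolation=cv2.INTER_NEAREST); c=np.clip(c.astype(float)*1.8+20,0,255).astype(np.uint8)
cv2.imwrite("pics/c3.png",c)
p=np.load("w3.npy",allow_pickle=True).item()
for uv,z in(((320,169),44),((315,95),100),((315,95),130),((238,193),12),((573,191),12)): print(uv,z,plane(p,uv,z).round(1))
```

```text
(320, 169) 44 [529.8 -22.   44. ]
(315, 95) 100 [620.3  -9.3 100. ]
(315, 95) 130 [618.9  -9.9 130. ]
(238, 193) 12 [478.3  95.7  12. ]
(573, 191) 12 [ 521.6 -397.7   12. ]
```

View pics/c3.png

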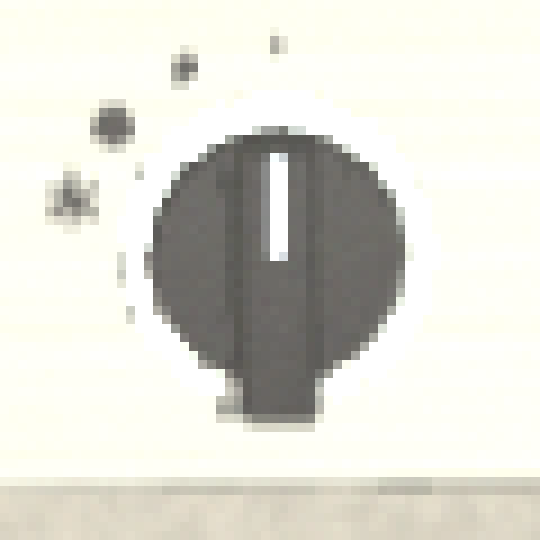

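The crop shows the bar's top face centred at crop (280,277), i.e. pixel (321.1,170.9), with the white line at 0° and the off/low/high/ignition marks running anticlockwise.

Run:
```python
from h import *
p=np.load("w3.npy",allow_pickle=True).item()
pt,ps=manip.camera_params("top"),manip.camera_params("scene")
u=(321.1,170.8)
print(plane(p,u,44),tri((p,u),(pt,(330.5,197.5))),tri((p,u),(ps,(317,217))),plane(p,(321,168.5),22))
a,b=plane(p,(320.6,157),44),plane(p,(320.6,169),44); print(np.arctan2(*(a-b)[1::-1]))
print(plane(p,(238,193),12)+[R_ for R_ in (40*np.cos(.086)+125*np.sin(.086),40*np.sin(.086)-125*np.cos(.086),0)])
```

```text
[527.51867122 -23.62889946  44.        ] (array([523.77971784, -22.83616042,  23.98557359]), np.float64(1.1449690548047797)) (array([525.7747317 , -23.75647605,  34.13755814]), np.float64(0.12109620759770684)) [526.64537795 -23.60513806  22.        ]
0.08155486110692507
[528.88995974 -25.40273099  12.        ]
```

```bash
python3 -m creep '[[0,[0.45,0.1,5],0],[0,[0.45,0.1,10],0],[0,[0.45,0.1,15],0],[0,[0.45,0.1,20],0],[0,[0.45,0.1,23],0],[0,[0.45,0.1,24.4],0],[0,[0.45,0.1,24.4],0]]' 40
python3 -m creep '[[-1,[0,0,0],0],[-1,[0,0,0],0],[-1,[0,0,0],0],[-1,[0,0,0],0],[-1,[0,0,0],0],[-1,[0,0,0],0],[-1,[0,0,0],0],[-1,[0,0,0],0]]' 40
```

```text
clock: 8.7
eef_pos: [527.0, -23.5, 39.4]
eef_rot: [-3.141, 0.002, 0.079]
wrist_force: [-0.7, 0.3, 0.6]
finger_gap: 47.4
finger_force: 0.0
clock: 9.5
eef_pos: [527.9, -22.7, 41.1]
eef_rot: [-3.14, -0.001, 0.078]
wrist_force: [-0.9, 8.6, 5.9]
finger_gap: 11.8
finger_force: 40.0
```

```bash
python3 -m creep '[[-1,[0,-0.08,0],-1],[-1,[0,-0.08,0],-2],[-1,[0,-0.08,0],-3],[-1,[0,-0.08,0],-4],[-1,[0,-0.08,0],-5],[-1,[0,-0.08,0],-6],[-1,[0,-0.08,0],-6]]' 40
python3 -c "
from cell import manip;s=manip.read_state();print(s['eef_pos'],s['eef_rot'],s['wrist_force'],s['moment'])"
```

```text
clock: 10.2
eef_pos: [527.7, -21.9, 41.1]
eef_rot: [-3.141, -0.001, 0.605]
wrist_force: [-2.6, 6.9, 6.9]
finger_gap: 12.0
finger_force: 40.0
[527.7008359  -21.9404158   41.10420413] [-3.14083282e+00 -1.09881055e-03  6.04569427e-01] [-2.64650085  6.94379526  6.875408  ] [1.42995540e+00 5.75076119e-01 2.82907290e-04]
```

```bash
python3 -m creep '[[-1,[0.03,-0.05,-0.1],-1],[-1,[0.03,-0.05,-0.1],-2],[-1,[0.03,-0.05,-0.1],-3],[-1,[0.03,-0.05,-0.1],-4],[-1,[0.03,-0.05,-0.1],-5],[-1,[0.03,-0.05,-0.1],-6],[-1,[0.03,-0.05,-0.1],-7],[-1,[0.03,-0.05,-0.1],-8],[-1,[0.03,-0.05,-0.1],-8.6],[-1,[0.03,-0.05,-0.1],-8.6]]' 45
python3 -c "
from cell import manip;s=manip.read_state();print(s['eef_pos'],s['eef_rot'],s['wrist_force'],s['moment'])"
```

```text
clock: 11.2
eef_pos: [526.8, -21.3, 41.2]
eef_rot: [-3.14, -0.001, 1.354]
wrist_force: [-2.8, 7.2, -0.7]
finger_gap: 11.6
finger_force: 45.0
[526.84390726 -21.26286871  41.23096143] [-3.13959459e+00 -1.16738956e-03  1.35368634e+00] [-2.82352552  7.20841517 -0.7411169 ] [ 1.43613213  0.58149407 -0.18268066]
```

```bash
python3 -m creep '[[-1,[0,0,0],-0.3],[-1,[0,0,0],-0.6],[-1,[0,0,0],-0.6],[-1,[0,0,0],-0.6]]' 50
python3 - <<'E'
from h import *
s=manip.read_state();print(s['eef_pos'],s['eef_rot'],s['wrist_force'],s['moment'])
for n in("top","scene"): cv2.imwrite(f"pics/{n}3.png",manip.camera(n)[:,:,::-1])
s=cv2.imread("pics/scene3.png")
w=manip.camera("wrist")[:,:,::-1]
o=np.zeros((560,800,3),np.uint8); o[:400,:400]=cv2.resize(s[160:260,270:370],None,fx=4,fy=4,interpolation=cv2.INTER_CUBIC)
o[:250,400:]=cv2.resize(w,(400,250));o[260:510,400:]=cv2.resize(s,(400,250)); cv2.imwrite("pics/m3.png",o)
E
```

```text
clock: 11.6
eef_pos: [526.8, -21.2, 41.2]
eef_rot: [-3.139, -0.001, 1.404]
wrist_force: [-3.7, 7.7, 0.4]
finger_gap: 11.6
finger_force: 50.0
[526.78165369 -21.24595573  41.2308488 ] [-3.13949233e+00 -1.30837900e-03  1.40401979e+00] [-3.65659645  7.68654865  0.39698947] [ 1.4530333   0.65336989 -0.20063534]
```

View pics/m3.png

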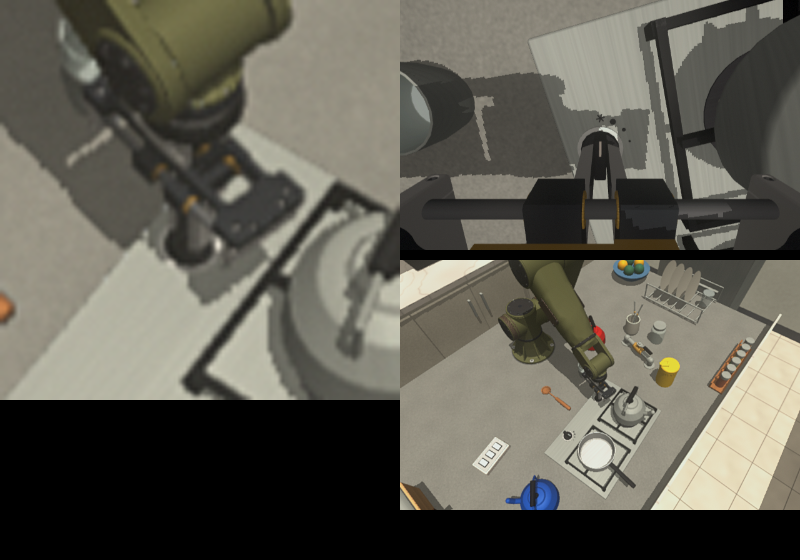

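The wrist view shows the white line between the fingers pointing at the star mark (600,118), and nothing else has moved. The moment of 0.20 N m equals the spring at ignition, so I press slightly further to be surely on the stop.

```bash
python3 -m creep '[[-1,[0,0,0],-0.3],[-1,[0,0,0],-0.6],[-1,[0,0,0],-0.6],[-1,[0,0,0],-0.6]]' 60
python3 -c "
from cell import manip;s=manip.read_state();print(s['eef_pos'],s['eef_rot'],s['wrist_force'],s['moment'])"
```

```text
clock: 12.15
eef_pos: [526.8, -21.2, 41.2]
eef_rot: [-3.14, -0.002, 1.456]
wrist_force: [-3.1, 7.8, -0.4]
finger_gap: 11.5
finger_force: 60.6
[526.78502252 -21.24584025  41.21541469] [-3.13954619e+00 -1.65880008e-03  1.45556470e+00] [-3.07379909  7.79552612 -0.43953237] [ 1.52587282  0.73275    -0.69437921]
```

The moment jumped to 0.69 N m, so the dial is on its end stop and held there.

```bash
python3 -m creep '[[-1,[0,0,0],0],[-1,[0,0,0],0],[-1,[0,0,0],0]]' 60
python3 -c "
from cell import manip;s=manip.read_state();print(s['eef_rot'],s['moment']);print(manip.sign_off())"
```

```text
clock: 12.45
eef_pos: [526.8, -21.2, 41.2]
eef_rot: [-3.14, -0.002, 1.456]
wrist_force: [-2.9, 8.1, 0.2]
finger_gap: 11.8
finger_force: 60.6
[-3.13953540e+00 -1.68229651e-03  1.45554842e+00] [ 1.45348531  0.68226155 -0.73901902]
the job is handed in; nothing more can be done
None
```

Job handed in at 12.45 s: the gas cock was swung fully open first, then the left dial (the kettle's burner) was turned to ignition and is still held on its end stop; the right dial was not touched.

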